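Extend the code reader's boom by one hole

ROBOT

A 6-joint arm with a two-finger parallel gripper is mounted at the origin on the work surface. World frame = base frame: x ahead of the robot, y to its left, z up, the work surface at z = 0. Lengths are in m, angles in rad, forces in N, time in s.
With the tool pointing down it reaches from about 0.35 to 1 m from the base axis. Payload 7.1 kg.
Tool frame: the origin (TCP) lies on the mounting face of the last link; the fingertips stand 173 mm ahead of it and the grasp point (between the pads) lies pinch_z ahead of it (pinch_z is the distance from the TCP to the grasp point, in m); z points along the fingers, x is the direction in which the jaws open and shut, and the axes are right-handed (so a half turn about z gives the same grasp; the last joint's range is limited). The gripper opens to 85 mm and grips with 20 to 120 N. Pads are 22 mm wide; open, the fingers measure 114 mm over their backs; the gripper's body (76 mm by 85 mm) begins 54 mm behind the grasp point. The pads swing forward as they close: fully open they stand 13 mm farther back than shut.
Start: joints at [-1.241, 0.423, 1.63, -0, 1.089, -0.019], TCP at [0.214, -0.587, 0.405] pointing down, gripper open.
Joint ranges: [-3, 3], [-0.9, 2.11], [0.09, 2.58], [-1.31, 4.45], [0.11, 2.69], [-2.54, 2.54]. Speed limits (rad/s): [2.39, 2.39, 3.01, 3.14, 3.14, 3.14].

INTERFACE

Orientations are given as a rotation vector (axis times angle).
In Python, from plant import * gives the robot as it stands.
- The arm moves only by the tool carry_out, never from a script. Its argument "moves" is a list of rows, each an object of numbers: "tx", "ty", "tz": the shift along the tool's x, y, z in m; "rx", "ry", "rz": the turn, a rotation vector about the tool's x, y, z in degrees. A call has 1 to 20 rows; each row is the pose to reach, as a shift and turn from the pose commanded when the call began, along the tool's axes at that moment; what a row does not reach only later rows make up. A row lasts 1/8 s, in which the tool goes at most 62.5 mm and 10.7 degrees, less where a joint would pass 70% of its speed; a pose out of reach is approached as far as the arm can. A call with a gripper value outside its range is refused whole. "jaw" is the finger opening in m, from 0 to 0.0854, set as the call begins (left out, the last holds). The fingers move at their own pace and stop on an object; "grip_force" is the grip in N (left out, the last holds). Time passes only in rows, so rows that repeat a pose let the fingers close. It gives the time, the measured TCP pose, the force and the opening at its end, in the units of the state.
- get_obs(): the state, without advancing time (a new reading comes with each control period).
- capture(name): name is "side" or "top" or "wrist"; returns the picture (420x560x3 uint8, blue, green, red); there is no depth.
- get_calibration(name): a dict with "camera_matrix" (3x3 intrinsics, pixels), "D" ([k1, k2, p1, p2, k3] as OpenCV has them; the pictures are not rectified), "rvec" (rotation vector, rad) and "tvec" (3), from world to camera coordinates, as OpenCV has them. Camera axes: x right, y down, z forward; pixel columns grow to the right and rows downward; lengths in m; the calibration is good to about 2 mm. A picture is of the moment at which its call begins: read the wrist's pose just before it. get_calibration takes no time and is no camera call; for the wrist camera it gives the pose at the moment of the call.
- finish_job(): hands the job in, once; it reports no verdict.
Trained networks look in the newest picture that a camera, given by its name, has taken for a name from the list of things; names that differ only in an ending like _2 or _b are one class to them, and where a whole thing is asked for, a point or a joint stands for the part that bears it (a point fixed in the world has none). Each returns a list of dicts, best first, with "p" (0 to 1); they miss things now and then, are a little off and sometimes report something else, mostly with a low value. They report only what shows in the picture. A call takes as long as a camera call.
- recognise(camera, name): "centre" ([x, y, z] in m, in world coordinates, good to about 4 mm: the middle of the surface that is visible of it).
- place_of(camera, name): "centre" ([x, y, z] in m, in world coordinates, good to about 4 mm: a listed point, or the origin of a listed thing).
The state is a dict: "time": time; "qpos": joint angles; "dq": joint speeds; "joint_efforts": joint torques, N m; "eef_pos": TCP position; "tool_rot": TCP orientation; "contact_force": force on the tool from outside, world axes, zero at the start; "ft_torque": the same for the moment, N m; "opening": opening from 0.0 (shut) to 1.0 (fully open).
Only numpy, scipy, OpenCV 4.12 (cv2) and the standard library are available. Lean on these libraries where they do the work, as an engineer would, in place of code of your own. Each camera call takes 0.05 s, during which the arm holds its last target.

TASK

The code reader on the telescoping boom hangs one hole short of the tube rack. Press the red release button on the boom's collar, slide the outer tube outwards, away from the post, and let the button pop up again in the next hole so that the tube is locked there. Work gently, never forcing the button or the tube, and leave everything else on the bench where it stands.

Things in the scene. Friction and masses are not known exactly. Their poses are not given: they have to be found in the camera images.
- stand: Code reader's stand, fixed. Origin on the bench top under its upright steel post (29 mm across, 263 mm high); y points outwards along the boom, z up. Base plate 170 x 230 x 12 mm, from 70 mm behind the post to 160 mm before it. A steel inner tube, 20 mm square with a row of 9.6 mm holes, juts out level along y, its axis 230 mm above the bench.
- outer_tube: Sliding part: pale grey collar, aluminium outer tube (28 mm square) leading outwards from it, code reader hanging under its outer end. Origin on the boom's axis under the middle of the red button; y outwards along the boom, z up. Collar 64 mm long, 44 mm wide, its flat top 20 mm above the origin. The reader reaches 97 mm below the origin, 140 to 190 mm outwards of it.
- guard (a point): Middle of the inner face of the collar's outer thumb guard, where it can be pushed outwards. Two guards (9 mm thick along the boom, 36 mm wide across it) stand before and behind the button: the pocket between them is 44 mm long with the button in its middle, open at both sides. Their tops are 8 mm above the raised button; this point is 5 mm below the top, 32 mm above the boom's axis.
- button_top (a point): Middle of the top of the red release button, a flat cap 32 mm (along the boom) x 28 mm. Raised (locked), it stands 29 mm above the boom's axis, about 259 mm above the bench. The boom is slender and springy: pressed here it sinks about 0.3 mm per newton (0.5 mm one hole further out) besides the button's own travel.
- release_button (a joint): Travel of the red button (m): 0 raised, lock pin in a hole; 0.007 fully down. The spring needs 4 N to start, 9 N at the bottom; the pin leaves its hole at about 0.0045 (7 N). Off a hole the pin rides on the inner tube and the button, let go, stays down at about 0.0045; over a hole it pops up by itself unless held down. The pin has 1.3 mm of play each way in a hole.
- boom_slide (a joint): How far the outer tube has been slid outwards (m): 0 in the first hole, where it starts locked. The next hole is 36 to 44 mm further out (inside the outer tube, drilled inexactly); end stop at 0.062, no other hole outwards. The hole 40 mm inwards is the wrong one. Sliding takes about 2 N, and about 1.5 N more while the pin rubs on the inner tube.
- tube_rack: White rack with capped sample tubes, 120 x 68 mm and 94 mm high, loose, under the place where the reader is to hang. Origin at the centre of its underside.
- tip_box: Blue pipette tip box with a clear lid, 85 x 122 x 69 mm, loose. Origin at the centre of its underside.
- bottle: Amber reagent bottle, 56 mm across, 115 mm high, loose. Origin at the centre of its underside.
- microplate: White 96-well plate, 85 x 127 x 15 mm, loose. Origin at the centre of its underside.
- marker: Blue and black marker pen, 126 mm long, 16 mm thick, lying along its y axis, loose. Origin under its middle.
- beaker: Clear plastic beaker, 84 mm across, 95 mm high, loose. Origin at the centre of its underside.
- label_roll: Roll of white labels standing on its face, 76 mm across, 45 mm high, loose. Origin at the centre of its underside.

How it is judged:
On the way, in this order (a step that is already met when the one before it is completed fails the run):
1. the button is pressed and the outer tube slid out, off the first hole, with the button down (value of joint release_button above 0.0035 m and value of joint boom_slide above 0.01 m), for 0.1 s.
2. the button has popped up in the next hole (value of joint release_button below 0.0015 m and value of joint boom_slide above 0.033 m), for 0.2 s.
At the end, for the whole second after the job is handed in: The outer tube stands one hole further out (slid 33 to 47 mm), at rest, with the red button fully raised (within 1.5 mm) because its pin is locked in that hole; the rack, tip box, bottle, plate, marker, beaker and label roll stand within 15 mm of where they were (all of step 2 and value of joint boom_slide below 0.047 m and velocity of joint boom_slide between -0.01 and 0.01 m/s and distance of each of tube_rack, tip_box, bottle, microplate, marker, beaker, label_roll from where it was at the start of the episode below 0.015 m); the robot touches nothing.
It fails at once if the button, collar or tube is forced: the robot presses or pushes on the outer tube with more than 25 N (contact force between outer_tube and the fingers above 25 N or contact force between outer_tube and the arm above 25 N).
It fails at once if a bystander is knocked away (more than 30 mm) or tipped (distance of any of tube_rack, tip_box, bottle, microplate from where it was at the start of the episode above 0.03 m or angle between any of tube_rack, bottle, beaker's own z axis and vertical above 0.35 rad).
It also fails if it takes over 42 s, if anything falls off the work surface, if the arm or the gripper's body presses on something with over 40 N, if the wrist force passes 120 N, or if a joint passes its speed limit or range.

## Working session

There is one attempt and no reset: what is moved stays moved. The work goes in short steps, Python scripts to look and compute and a tool call to move; the robot and the scene stay as the last step left them, time stands still between calls to the robot, and variables do not carry over. Pictures are saved under pics/ and viewed, and the job is handed in when it is done.

Besides the shell and the picture viewer there is one more tool, called after "Call:" by a JSON object that holds its "name" and its "arguments". carry_out: Moves the arm, as the interface text tells. Its arguments: {"type":"object","properties":{"moves":{"type":"array","items":{"type":"object","properties":{"tx":{"type":"number"},"ty":{"type":"number"},"tz":{"type":"number"},"rx":{"type":"number"},"ry":{"type":"number"},"rz":{"type":"number"}}}},"jaw":{"type":"number"},"grip_force":{"type":"number"}},"required":["moves"]}

```bash
mkdir -p pics; ls
python3 - <<'E'
from plant import *
import cv2
o=get_obs(); print(o)
for c in ("side","top","wrist"):
    im=capture(c); cv2.imwrite(f"pics/a_{c}.png",im)
    for n in ("button_top","guard","outer_tube","stand"):
        try:
            r=place_of(c,n); print(c,n,[(x["p"],[round(v,4) for v in x["centre"]]) for x in r[:2]])
        except Exception as e: print(c,n,e)
print(get_obs()["time"])
E
```

```text
pics
{'time': 0.0, 'qpos': array([-1.24097765e+00,  4.23834224e-01,  1.63071616e+00, -2.34893261e-05,
        1.08859696e+00, -1.89799568e-02]), 'dq': array([-1.60461188e-03,  1.38779670e-03,  6.68603191e-04, -8.79044295e-04,
        1.44297290e-03, -8.06820754e-06]), 'joint_efforts': array([-1.16713363e-03, -5.57388747e+01, -2.81743705e+01, -1.03404677e-04,
        7.31066189e-03,  5.70482328e-06]), 'eef_pos': array([ 0.21354485, -0.58707752,  0.40393933]), 'tool_rot': array([-2.57247415e+00,  1.80175713e+00,  1.99200029e-03]), 'contact_force': array([-0.46143389, -0.63171817, -0.32497936]), 'ft_torque': array([ 0.00124866, -0.01783307, -0.00482065]), 'opening': 1.0030606996173377}
side button_top [(0.62, [0.606, -0.0138, 0.2655])]
side guard [(0.72, [0.6203, 0.0064, 0.2643])]
side outer_tube [(0.91, [0.6103, -0.0076, 0.2267])]
side stand [(0.58, [0.5538, -0.1443, -0.0035])]
top button_top [(0.41, [0.6112, -0.0179, 0.2557]), (0.27, [0.7195, -0.4553, -0.0023])]
top guard [(0.92, [0.6158, 0.004, 0.2634])]
top outer_tube [(0.79, [0.6027, -0.0123, 0.2319]), (0.43, [0.7365, -0.1775, 0.0013])]
top stand [(0.84, [0.5576, -0.1398, 0.0006])]
wrist button_top []
wrist guard []
wrist outer_tube []
wrist stand []
0.75
```

View pics/a_side.png

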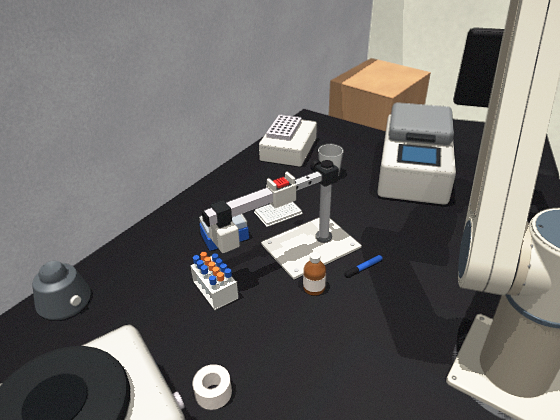

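View pics/a_top.png

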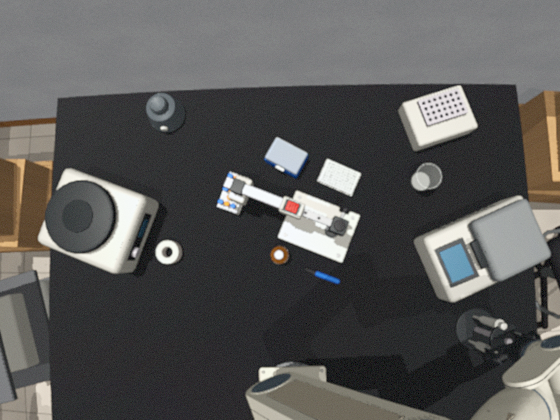

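```bash
cat > h.py <<'E'
import numpy as np, cv2
from plant import *
def ray(c,uv,cal=None):
    k=cal or get_calibration(c)
    K=np.array(k["camera_matrix"]);D=np.array(k["D"]);R,_=cv2.Rodrigues(np.array(k["rvec"],float));t=np.array(k["tvec"],float).reshape(3)
    p=cv2.undistortPoints(np.array([[uv]],float),K,D)[0,0]
    d=R.T@np.array([p[0],p[1],1]);return -R.T@t,d/np.linalg.norm(d)
def atz(c,uv,z,cal=None):
    o,d=ray(c,uv,cal);return o+d*(z-o[2])/d[2]
def proj(c,P,cal=None):
    k=cal or get_calibration(c)
    return cv2.projectPoints(np.array(P,float).reshape(-1,3),np.array(k["rvec"],float),np.array(k["tvec"],float),np.array(k["camera_matrix"]),np.array(k["D"]))[0].reshape(-1,2)
E
python3 - <<'E'
from h import *
print([ (k,v) for k,v in globals().items() if k in("pinch_z",)])
for c,box in (("top",(280,190,310,225)),("side",(265,170,305,200))):
    im=cv2.imread(f"pics/a_{c}.png").astype(int)
    m=(im[:,:,2]>120)&(im[:,:,1]<80)&(im[:,:,0]<80)
    mm=np.zeros_like(m);x0,y0,x1,y1=box;mm[y0:y1,x0:x1]=m[y0:y1,x0:x1]
    ys,xs=np.nonzero(mm);print(c,len(xs),xs.mean(),ys.mean(),xs.min(),xs.max(),ys.min(),ys.max())
    print(atz(c,(xs.mean(),ys.mean()),.259))
    if c=="top": print("rect",cv2.minAreaRect(np.c_[xs,ys].astype(np.float32)))
    s=cv2.imread(f"pics/a_{c}.png")[130:280,190:370]; cv2.imwrite(f"pics/z_{c}.png",cv2.resize(s,None,fx=4,fy=4,interpolation=cv2.INTER_CUBIC))
E
```

```text
[('pinch_z', 0.1547)]
top 13 296.46153846153845 206.23076923076923 295 298 204 212
[ 0.6081854  -0.02797024  0.259     ]
rect ((296.5, 208.0), (8.0, 3.0), 90.0)
side 103 280.88349514563106 182.04854368932038 273 288 177 187
[ 0.60616406 -0.00970216  0.259     ]
```

View pics/z_top.png

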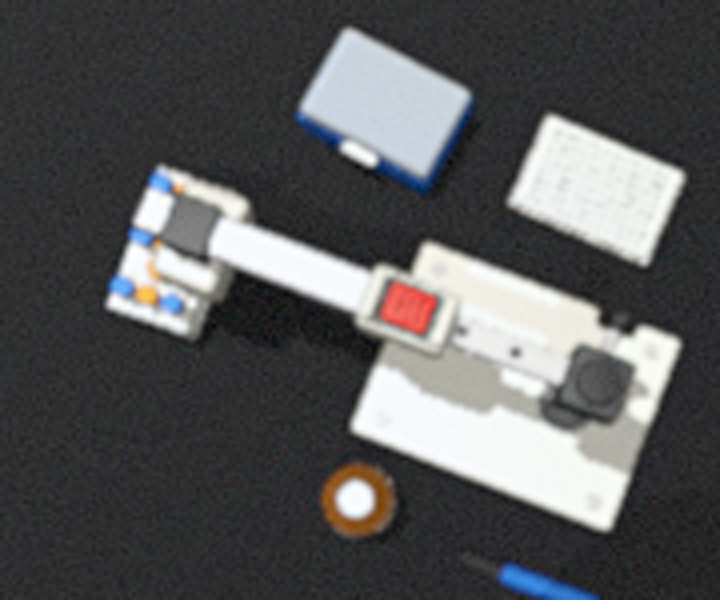

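View pics/z_side.png

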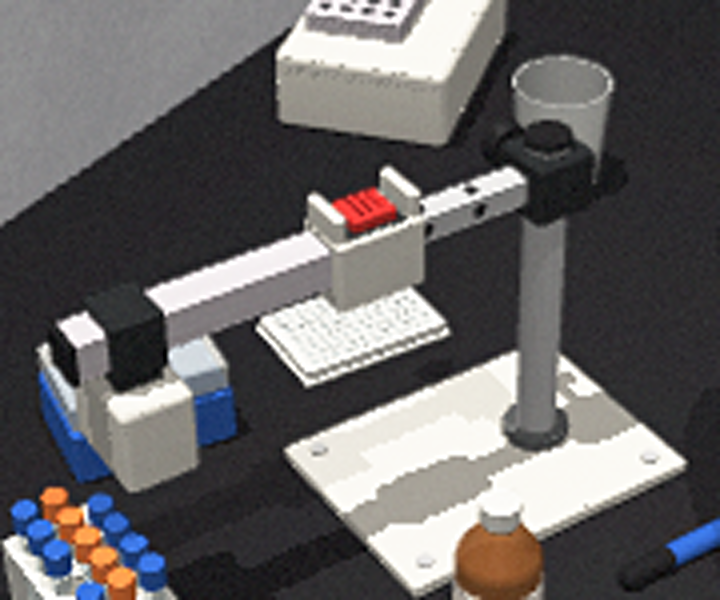

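Run:
```python
from h import *
im=cv2.imread("pics/a_top.png").astype(int)
m=(im[:,:,2]>im[:,:,1]+60)&(im[:,:,2]>im[:,:,0]+60); mm=np.zeros(m.shape,np.uint8);mm[195:218,280:310]=m[195:218,280:310]
ys,xs=np.nonzero(mm);print(len(xs),xs.mean(),ys.mean(),cv2.minAreaRect(np.c_[xs,ys].astype(np.float32)))
b=atz("top",(xs.mean(),ys.mean()),.259)
# triangulate w/ side
im=cv2.imread("pics/a_side.png").astype(int)
m=(im[:,:,2]>im[:,:,1]+60)&(im[:,:,2]>im[:,:,0]+60);mm=np.zeros(m.shape,np.uint8);mm[170:200,265:305]=m[170:200,265:305]
y2,x2=np.nonzero(mm);s=atz("side",(x2.mean(),y2.mean()),.259)
print("button",b,s)
o1,d1=ray("top",(xs.mean(),ys.mean()));o2,d2=ray("side",(x2.mean(),y2.mean()))
t=np.linalg.lstsq(np.c_[d1,-d2],o2-o1,rcond=None)[0];print(o1+t[0]*d1,o2+t[1]*d2)
p=atz("top",(339.3,225),.263);r=atz("top",(237.5,186.2),.25)
print(p,r)
for v in (b-p,r-b,r-p): print(np.degrees(np.arctan2(v[1],v[0])),np.linalg.norm(v[:2]))
# tube edges: zoom (250..350, ) centre line
a1=atz("top",(190+225/4,130+242/4),.244);a2=atz("top",(190+365/4,130+288/4),.244);v=a1-a2;print(np.degrees(np.arctan2(v[1],v[0])))
o=get_obs();R=cv2.Rodrigues(o["tool_rot"])[0];print(R.round(3),o["eef_pos"])
```

```text
126 291.63492063492066 206.65079365079364 ((291.5862121582031, 206.53448486328125), (12.255892753601074, 10.21324348449707), 21.801410675048828)
button [ 0.60739034 -0.01464459  0.259     ] [ 0.60671476 -0.01028017  0.259     ]
[ 0.60776848 -0.01463689  0.25594596] [ 0.60920003 -0.01376365  0.25612542]
[ 0.55278432 -0.14351974  0.263     ] [0.6705287  0.13551793 0.25      ]
67.03701558104285 0.13996649725387103
67.19486059257318 0.16289639980976447
67.12191335324772 0.30286261138622533
70.06314886325265
[[ 0.342 -0.94  -0.   ]
 [-0.94  -0.342  0.   ]
 [-0.     0.    -1.   ]] [ 0.21361924 -0.58733306  0.404743  ]
```

Call:
{"name": "carry_out", "arguments": {"moves": [{"tz": -0.05},{"tz": -0.095},{"tx": -0.03,"ty": -0.042,"tz": -0.095,"rz": -4},{"tx": -0.06,"ty": -0.085,"tz": -0.095,"rz": -8},{"tx": -0.09,"ty": -0.127,"tz": -0.095,"rz": -12},{"tx": -0.12,"ty": -0.169,"tz": -0.095,"rz": -16},{"tx": -0.15,"ty": -0.211,"tz": -0.095,"rz": -20},{"tx": -0.18,"ty": -0.253,"tz": -0.095,"rz": -24},{"tx": -0.21,"ty": -0.295,"tz": -0.095,"rz": -28},{"tx": -0.24,"ty": -0.337,"tz": -0.095,"rz": -32},{"tx": -0.27,"ty": -0.379,"tz": -0.095,"rz": -36},{"tx": -0.3,"ty": -0.421,"tz": -0.095,"rz": -40},{"tx": -0.33,"ty": -0.463,"tz": -0.095,"rz": -44},{"tx": -0.36,"ty": -0.505,"tz": -0.095,"rz": -48},{"tx": -0.385,"ty": -0.54,"tz": -0.095,"rz": -48},{"tx": -0.404,"ty": -0.566,"tz": -0.095,"rz": -48},{"tx": -0.404,"ty": -0.566,"tz": -0.095,"rz": -48},{"tx": -0.404,"ty": -0.566,"tz": -0.095,"rz": -48}], "jaw": 0.0}}

```text
invalid input at $.moves[0]: expected keys tx, ty, tz, rx, ry, rz
```

Run:
```python
from h import *
o=get_obs();R=cv2.Rodrigues(o["tool_rot"])[0];print(R.round(3),o["eef_pos"],o["opening"],o["time"],o["contact_force"])
cal=get_calibration("wrist")
im=capture("wrist");cv2.imwrite("pics/b_w.png",im)
for n in ("button_top","guard","outer_tube"):
    print(n,[(x["p"],np.round(x["centre"],4)) for x in place_of("wrist",n)[:2]])
m=(im[:,:,2]>im[:,:,1].astype(int)+60)&(im[:,:,2]>im[:,:,0].astype(int)+60)
n,l,s,c=cv2.connectedComponentsWithStats(m.astype(np.uint8))
for i in range(1,n):
    if s[i,4]>200:
        rc=cv2.minAreaRect(np.argwhere(l==i)[:,::-1].astype(np.float32))
        print(s[i],c[i],rc,atz("wrist",c[i],.259,cal)); print([atz("wrist",q,.259,cal).round(4) for q in cv2.boxPoints(rc)])
```

```text
[[ 0.342 -0.94  -0.   ]
 [-0.94  -0.342  0.   ]
 [-0.     0.    -1.   ]] [ 0.21361924 -0.58733306  0.404743  ] 0.999707816546151 0.75 [ 0.66757139  1.17224439 -0.21544591]
button_top []
guard []
outer_tube []
```

View pics/b_w.png

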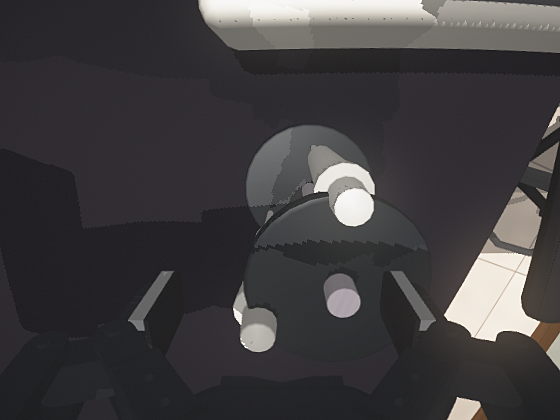

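The move was refused because every row needs all six keys. The wrist view shows the open fingers above a dark round device (about px 330,260), and the boom is not in view. I'll resend the move with full rows.

Call:
{"name": "carry_out", "arguments": {"moves": [{"tx": 0,"ty": 0,"tz": -0.05,"rx": 0,"ry": 0,"rz": 0},{"tx": 0,"ty": 0,"tz": -0.095,"rx": 0,"ry": 0,"rz": 0},{"tx": -0.03,"ty": -0.042,"tz": -0.095,"rx": 0,"ry": 0,"rz": -4},{"tx": -0.06,"ty": -0.085,"tz": -0.095,"rx": 0,"ry": 0,"rz": -8},{"tx": -0.09,"ty": -0.127,"tz": -0.095,"rx": 0,"ry": 0,"rz": -12},{"tx": -0.12,"ty": -0.169,"tz": -0.095,"rx": 0,"ry": 0,"rz": -16},{"tx": -0.15,"ty": -0.211,"tz": -0.095,"rx": 0,"ry": 0,"rz": -20},{"tx": -0.18,"ty": -0.253,"tz": -0.095,"rx": 0,"ry": 0,"rz": -24},{"tx": -0.21,"ty": -0.295,"tz": -0.095,"rx": 0,"ry": 0,"rz": -28},{"tx": -0.24,"ty": -0.337,"tz": -0.095,"rx": 0,"ry": 0,"rz": -32},{"tx": -0.27,"ty": -0.379,"tz": -0.095,"rx": 0,"ry": 0,"rz": -36},{"tx": -0.3,"ty": -0.421,"tz": -0.095,"rx": 0,"ry": 0,"rz": -40},{"tx": -0.33,"ty": -0.463,"tz": -0.095,"rx": 0,"ry": 0,"rz": -44},{"tx": -0.36,"ty": -0.505,"tz": -0.095,"rx": 0,"ry": 0,"rz": -48},{"tx": -0.385,"ty": -0.54,"tz": -0.095,"rx": 0,"ry": 0,"rz": -48},{"tx": -0.404,"ty": -0.566,"tz": -0.095,"rx": 0,"ry": 0,"rz": -48},{"tx": -0.404,"ty": -0.566,"tz": -0.095,"rx": 0,"ry": 0,"rz": -48},{"tx": -0.404,"ty": -0.566,"tz": -0.095,"rx": 0,"ry": 0,"rz": -48}], "jaw": 0.0}}

```text
time: 3.2
eef_pos: [0.6071, -0.0146, 0.4995]
tool_rot: [3.083, -0.6, -0.001]
contact_force: [-0.9, -0.6, 0.3]
opening: -0.005
```

```bash
cat > look.py <<'E'
from h import *
import sys
o=get_obs();R=cv2.Rodrigues(o["tool_rot"])[0];print(R.round(3),o["eef_pos"],o["opening"],o["time"],o["contact_force"])
cal=get_calibration("wrist")
im=capture("wrist");cv2.imwrite(sys.argv[1],im)
for n in ("button_top","guard","outer_tube"):
    print(n,[(x["p"],np.round(x["centre"],4)) for x in place_of("wrist",n)[:2]])
m=(im[:,:,2]>im[:,:,1].astype(int)+60)&(im[:,:,2]>im[:,:,0].astype(int)+60)
n,l,s,c=cv2.connectedComponentsWithStats(m.astype(np.uint8))
for i in range(1,n):
    if s[i,4]>200:
        rc=cv2.minAreaRect(np.argwhere(l==i)[:,::-1].astype(np.float32))
        print(s[i],c[i],rc,atz("wrist",c[i],.259,cal)); print([atz("wrist",q,.259,cal).round(4) for q in cv2.boxPoints(rc)])
E
python3 look.py pics/c_w.png
```

```text
[[ 0.927 -0.375 -0.001]
 [-0.375 -0.927 -0.   ]
 [-0.     0.001 -1.   ]] [ 0.60714082 -0.01455213  0.49954741] -0.0048692775259155975 3.2 [-0.91446422 -0.57551112  0.3101012 ]
button_top [(0.58, array([ 0.6115, -0.0111,  0.262 ]))]
guard [(0.68, array([0.618 , 0.0076, 0.264 ]))]
outer_tube [(0.6, array([0.6192, 0.0091, 0.2606])), (0.57, array([ 0.6069, -0.0127,  0.232 ]))]
[ 262  196   43   49 1900] [283.07631579 219.77052632] ((283.0, 220.0), (48.0, 42.0), 90.0) [ 0.60937271 -0.01160729  0.259     ]
[array([0.603 , 0.0081, 0.259 ]), array([ 0.6275, -0.0018,  0.259 ]), array([ 0.6159, -0.0325,  0.259 ]), array([ 0.5902, -0.0221,  0.259 ])]
```

View pics/c_w.png

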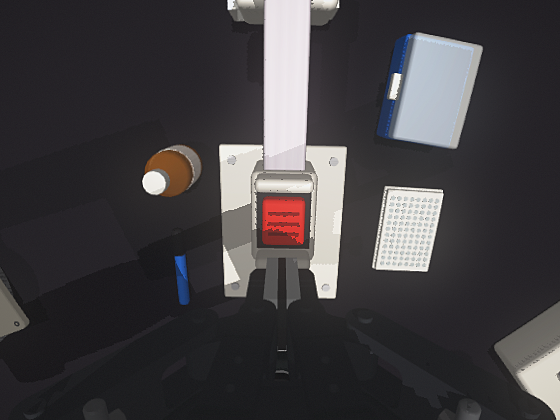

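The wrist view shows the boom running straight up the image. The red button is at px 283,220, the outer guard just above it at 285,184, and the shut fingers are below it at 282,340. I'll go down to just above the guards and look from the side.

Call:
{"name": "carry_out", "arguments": {"moves": [{"tx": 0.0005,"ty": -0.007,"tz": 0.02,"rx": 0,"ry": 0,"rz": 0},{"tx": 0.0005,"ty": -0.007,"tz": 0.04,"rx": 0,"ry": 0,"rz": 0},{"tx": 0.0005,"ty": -0.007,"tz": 0.052,"rx": 0,"ry": 0,"rz": 0},{"tx": 0.0005,"ty": -0.007,"tz": 0.052,"rx": 0,"ry": 0,"rz": 0}]}}

```text
time: 3.9
eef_pos: [0.6103, -0.0079, 0.4461]
tool_rot: [3.083, -0.6, -0.004]
contact_force: [0.3, 0.6, -0.1]
opening: -0.003
```

```bash
python3 look.py pics/d_w.png
python3 - <<'E'
from h import *
im=capture("side");cv2.imwrite("pics/d_s.png",cv2.resize(im[120:240,210:360],None,fx=5,fy=5,interpolation=cv2.INTER_CUBIC))
E
```

```text
[[ 0.927 -0.375 -0.003]
 [-0.375 -0.927  0.   ]
 [-0.003  0.001 -1.   ]] [ 0.61027348 -0.00790395  0.44610029] -0.002831700357552099 3.9 [ 0.34910704  0.57796448 -0.07843473]
button_top []
guard [(0.77, array([0.6185, 0.0089, 0.2593]))]
outer_tube [(0.58, array([ 0.6067, -0.0072,  0.2324]))]
[ 257  238   55   32 1207] [284.004971   249.83512842] ((284.0, 253.5), (31.0, 54.0), 90.0) [ 0.61353163 -0.00229043  0.259     ]
[array([0.6036, 0.0085, 0.259 ]), array([ 0.6281, -0.0014,  0.259 ]), array([ 0.6222, -0.0172,  0.259 ]), array([ 0.597, -0.007,  0.259])]
```

View pics/d_w.png

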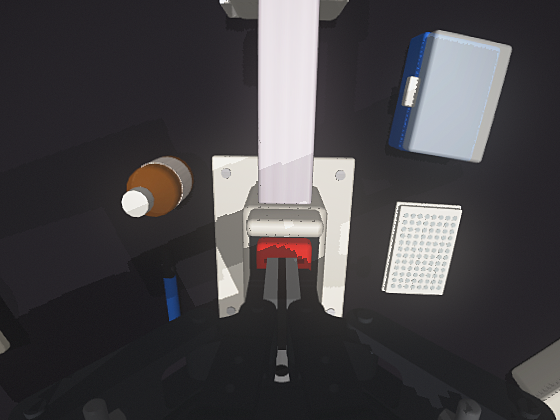

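View pics/d_s.png

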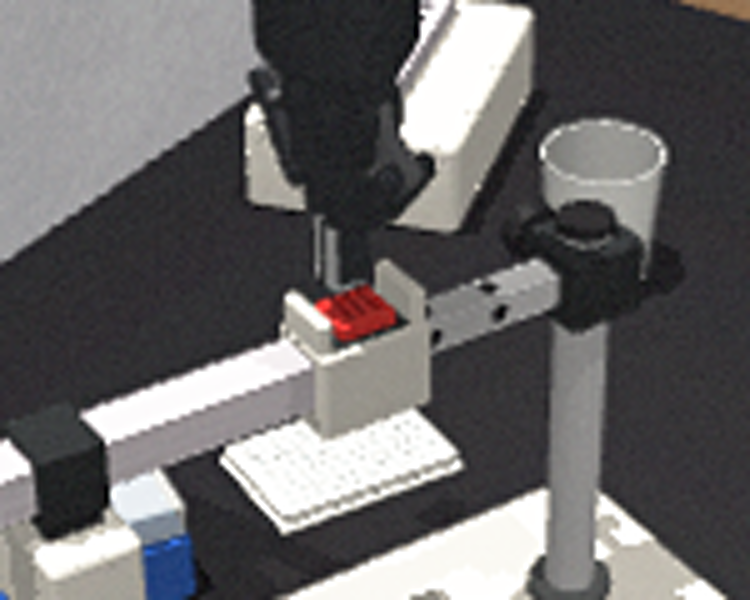

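Run:
```python
from h import *
e=get_obs()["eef_pos"]
y=np.array([.375,.927,0]);x=np.array([.927,-.375,0])
for z in (.173,.16):
  P=[e+s*y*.011+t*x*.012-[0,0,z] for s,t in((1,1),(1,-1),(-1,-1),(-1,1))]
  print((proj("side",P)-[210,120])*5); print(proj("wrist",P))
b=np.array([.6085,-.0128,.259])
P=[b+s*y*.016+t*x*.014 for s,t in((1,1),(1,-1),(-1,-1),(-1,1))]
print("button",(proj("side",P)-[210,120])*5,proj("wrist",P))
```

```text
[[311.41608025 276.64917959]
 [338.26250758 299.23438439]
 [376.57276872 284.77834586]
 [349.41227139 262.57016582]]
[[307.15069597 253.88857975]
 [253.9935579  253.84496317]
 [255.17594181 296.28014564]
 [305.96917053 296.32169321]]
[[310.63460201 253.99129849]
 [337.65514271 276.41362381]
 [376.23219777 262.04131094]
 [348.89329325 239.99615617]]
[[309.34964331 267.08683083]
 [251.63979278 267.03915823]
 [253.05796055 312.20481513]
 [307.94174822 312.25021359]]
button [[311.13179695 303.09924563]
 [342.21536278 329.68096158]
 [397.28575675 308.534292  ]
 [365.68310225 282.58842194]] [[308.26173383 240.53992111]
 [251.94698017 240.49257673]
 [253.59173701 296.56742455]
 [306.67081324 296.61366424]]
```

Call:
{"name": "carry_out", "arguments": {"moves": [{"tx": 0.001,"ty": 0,"tz": 0.005,"rx": 0,"ry": 0,"rz": 0},{"tx": 0.001,"ty": 0,"tz": 0.01,"rx": 0,"ry": 0,"rz": 0},{"tx": 0.001,"ty": 0,"tz": 0.012,"rx": 0,"ry": 0,"rz": 0},{"tx": 0.001,"ty": 0,"tz": 0.012,"rx": 0,"ry": 0,"rz": 0}]}}

```text
time: 4.65
eef_pos: [0.6114, -0.0083, 0.4354]
tool_rot: [3.084, -0.6, -0.001]
contact_force: [-0.0, -0.0, -0.7]
opening: -0.003
```

Call:
{"name": "carry_out", "arguments": {"moves": [{"tx": 0,"ty": 0,"tz": 0.001,"rx": 0,"ry": 0,"rz": 0},{"tx": 0,"ty": 0,"tz": 0.002,"rx": 0,"ry": 0,"rz": 0},{"tx": 0,"ty": 0,"tz": 0.003,"rx": 0,"ry": 0,"rz": 0},{"tx": 0,"ty": 0,"tz": 0.003,"rx": 0,"ry": 0,"rz": 0}]}}

```text
time: 5.15
eef_pos: [0.6115, -0.0083, 0.4328]
tool_rot: [-3.084, 0.6, -0.0]
contact_force: [0.3, -0.4, 1.6]
opening: -0.001
```

Call:
{"name": "carry_out", "arguments": {"moves": [{"tx": 0,"ty": 0,"tz": 0.001,"rx": 0,"ry": 0,"rz": 0},{"tx": 0,"ty": 0,"tz": 0.002,"rx": 0,"ry": 0,"rz": 0},{"tx": 0,"ty": 0,"tz": 0.003,"rx": 0,"ry": 0,"rz": 0},{"tx": 0,"ty": 0,"tz": 0.004,"rx": 0,"ry": 0,"rz": 0},{"tx": 0,"ty": 0,"tz": 0.004,"rx": 0,"ry": 0,"rz": 0}]}}

```text
time: 5.78
eef_pos: [0.6116, -0.0082, 0.4289]
tool_rot: [-3.084, 0.6, -0.001]
contact_force: [-1.2, 0.8, 5.3]
opening: 0.002
```

Call:
{"name": "carry_out", "arguments": {"moves": [{"tx": 0,"ty": 0,"tz": 0.001,"rx": 0,"ry": 0,"rz": 0},{"tx": 0,"ty": 0,"tz": 0.002,"rx": 0,"ry": 0,"rz": 0},{"tx": 0,"ty": 0,"tz": 0.003,"rx": 0,"ry": 0,"rz": 0},{"tx": 0,"ty": 0,"tz": 0.003,"rx": 0,"ry": 0,"rz": 0}]}}

```text
time: 6.28
eef_pos: [0.6116, -0.0081, 0.4262]
tool_rot: [-3.083, 0.6, -0.001]
contact_force: [-1.6, 2.4, 7.7]
opening: -0.003
```

Call:
{"name": "carry_out", "arguments": {"moves": [{"tx": 0,"ty": 0,"tz": 0.001,"rx": 0,"ry": 0,"rz": 0},{"tx": 0,"ty": 0,"tz": 0.002,"rx": 0,"ry": 0,"rz": 0},{"tx": 0,"ty": 0,"tz": 0.002,"rx": 0,"ry": 0,"rz": 0}]}}

```text
time: 6.65
eef_pos: [0.6116, -0.0082, 0.4244]
tool_rot: [-3.083, 0.6, -0.001]
contact_force: [-2.0, 1.1, 7.8]
opening: 0.004
```

Call:
{"name": "carry_out", "arguments": {"moves": [{"tx": 0,"ty": -0.002,"tz": 0.0,"rx": 0,"ry": 0,"rz": 0},{"tx": 0,"ty": -0.004,"tz": 0.0,"rx": 0,"ry": 0,"rz": 0},{"tx": 0,"ty": -0.006,"tz": 0.0,"rx": 0,"ry": 0,"rz": 0},{"tx": 0,"ty": -0.006,"tz": 0.0,"rx": 0,"ry": 0,"rz": 0}]}}

```text
time: 7.15
eef_pos: [0.6138, -0.0028, 0.4244]
tool_rot: [3.083, -0.6, 0.001]
contact_force: [-3.2, -0.0, 8.2]
opening: -0.001
```

```bash
cat > look2.py <<'E'
from h import *
import sys
o=get_obs();print(o["time"],o["contact_force"],o["eef_pos"])
im=capture("side");a=cv2.resize(im[140:230,220:340],None,fx=4,fy=4,interpolation=cv2.INTER_CUBIC)
im=capture("wrist");b=im[130:350,200:500]
h=max(a.shape[0],b.shape[0]);a=cv2.copyMakeBorder(a,0,h-a.shape[0],0,0,0);b=cv2.copyMakeBorder(b,0,h-b.shape[0],0,0,0)
cv2.imwrite(sys.argv[1],np.hstack([a,b]))
E
python3 look2.py pics/e.png
```

```text
7.15 [-3.15184059 -0.02115688  8.19825217] [ 0.61381503 -0.00284419  0.424382  ]
```

View pics/e.png

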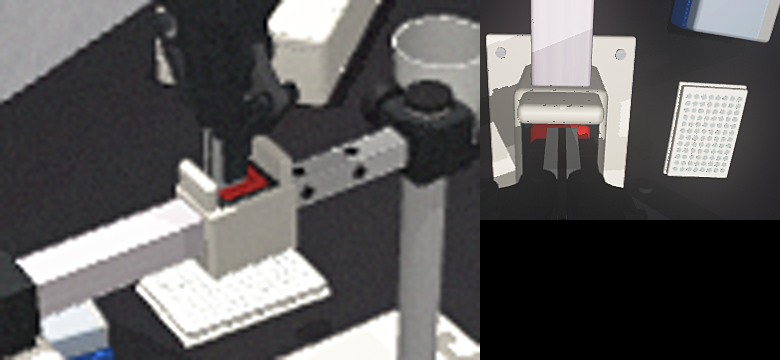

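The button is sunk flush in the collar, with the fingertip near the outer guard (left panel about 215,190). Next I'll slide outwards.

Call:
{"name": "carry_out", "arguments": {"moves": [{"tx": 0,"ty": -0.0015,"tz": 0.0,"rx": 0,"ry": 0,"rz": 0},{"tx": 0,"ty": -0.003,"tz": 0.0,"rx": 0,"ry": 0,"rz": 0},{"tx": 0,"ty": -0.0045,"tz": 0.0,"rx": 0,"ry": 0,"rz": 0},{"tx": 0,"ty": -0.0045,"tz": 0.0,"rx": 0,"ry": 0,"rz": 0}]}}

```text
time: 7.75
eef_pos: [0.6155, 0.0013, 0.4244]
tool_rot: [3.083, -0.6, 0.001]
contact_force: [-2.4, 0.1, 8.5]
opening: -0.002
```

Call:
{"name": "carry_out", "arguments": {"moves": [{"tx": 0,"ty": -0.0015,"tz": 0.0,"rx": 0,"ry": 0,"rz": 0},{"tx": 0,"ty": -0.003,"tz": 0.0,"rx": 0,"ry": 0,"rz": 0},{"tx": 0,"ty": -0.003,"tz": 0.0,"rx": 0,"ry": 0,"rz": 0}]}}

```text
time: 8.12
eef_pos: [0.6167, 0.004, 0.4244]
tool_rot: [3.083, -0.6, 0.001]
contact_force: [-0.6, -0.9, 7.2]
opening: 0.002
```

```bash
python3 look2.py pics/f.png
```

```text
8.125 [-0.59845981 -0.93474749  7.24022141] [0.61667152 0.00403304 0.424418  ]
```

View pics/f.png

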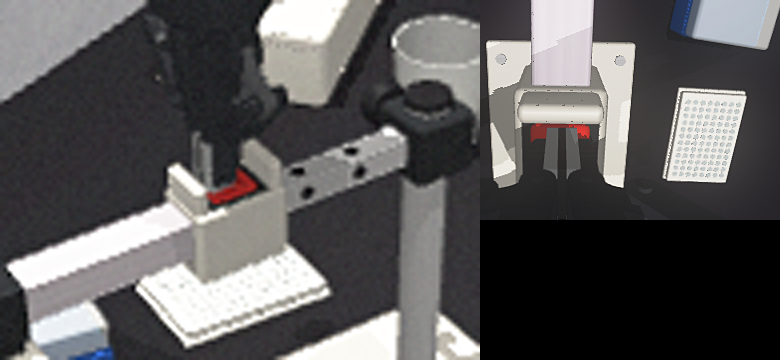

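Call:
{"name": "carry_out", "arguments": {"moves": [{"tx": 0,"ty": -0.002,"tz": 0.0,"rx": 0,"ry": 0,"rz": 0},{"tx": 0,"ty": -0.004,"tz": 0.0,"rx": 0,"ry": 0,"rz": 0},{"tx": 0,"ty": -0.006,"tz": 0.0,"rx": 0,"ry": 0,"rz": 0},{"tx": 0,"ty": -0.008,"tz": 0.0,"rx": 0,"ry": 0,"rz": 0},{"tx": 0,"ty": -0.01,"tz": 0.0,"rx": 0,"ry": 0,"rz": 0},{"tx": 0,"ty": -0.01,"tz": 0.0,"rx": 0,"ry": 0,"rz": 0}]}}

```text
time: 8.98
eef_pos: [0.6205, 0.0133, 0.4244]
tool_rot: [3.084, -0.6, 0.002]
contact_force: [-0.7, -0.3, 7.3]
opening: 0.002
```

```bash
python3 look2.py pics/g.png
python3 - <<'E'
from h import *
capture("top")
for c in("side","top","wrist"):
  for n in ("guard","outer_tube"): print(c,n,[(x["p"],np.round(x["centre"],4)) for x in place_of(c,n)[:2]])
E
```

```text
8.975 [-0.69219877 -0.29900301  7.26119719] [0.62051203 0.01333307 0.42444237]
side guard [(0.66, array([0.6257, 0.0298, 0.2594])), (0.59, array([8.061e-01, 2.700e-03, 3.000e-04]))]
side outer_tube [(0.64, array([0.6203, 0.0098, 0.2218]))]
top guard [(0.91, array([0.6227, 0.0266, 0.2582]))]
top outer_tube [(0.82, array([0.6123, 0.0062, 0.2244]))]
wrist guard [(0.92, array([0.6276, 0.0307, 0.2609]))]
wrist outer_tube [(0.89, array([0.6159, 0.0125, 0.2265]))]
```

View pics/g.png

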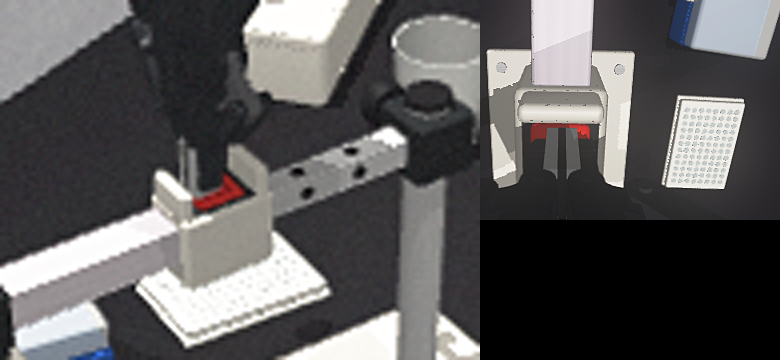

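The nets put the guard about 23 mm further out, and the finger has carried the tube by friction with the button down. That puts it off the hole, so I'll release the button, raise to just above button height and push on the outer guard.

Call:
{"name": "carry_out", "arguments": {"moves": [{"tx": 0,"ty": 0,"tz": -0.004,"rx": 0,"ry": 0,"rz": 0},{"tx": 0,"ty": 0,"tz": -0.008,"rx": 0,"ry": 0,"rz": 0},{"tx": 0,"ty": 0,"tz": -0.012,"rx": 0,"ry": 0,"rz": 0},{"tx": 0,"ty": 0,"tz": -0.012,"rx": 0,"ry": 0,"rz": 0}]}}

```text
time: 9.93
eef_pos: [0.6203, 0.0135, 0.4358]
tool_rot: [-3.084, 0.6, -0.0]
contact_force: [0.2, 0.7, 0.1]
opening: -0.001
```

Call:
{"name": "carry_out", "arguments": {"moves": [{"tx": 0,"ty": -0.0015,"tz": 0.0,"rx": 0,"ry": 0,"rz": 0},{"tx": 0,"ty": -0.003,"tz": 0.0,"rx": 0,"ry": 0,"rz": 0},{"tx": 0,"ty": -0.0045,"tz": 0.0,"rx": 0,"ry": 0,"rz": 0},{"tx": 0,"ty": -0.006,"tz": 0.0,"rx": 0,"ry": 0,"rz": 0},{"tx": 0,"ty": -0.0075,"tz": 0.0,"rx": 0,"ry": 0,"rz": 0},{"tx": 0,"ty": -0.0075,"tz": 0.0,"rx": 0,"ry": 0,"rz": 0}]}}

```text
time: 10.68
eef_pos: [0.6229, 0.0201, 0.4355]
tool_rot: [3.083, -0.6, -0.001]
contact_force: [-1.2, -5.1, -1.0]
opening: 0.001
```

```bash
python3 look2.py pics/i.png
```

```text
10.675 [-1.22891395 -5.14408362 -1.04162994] [0.62294929 0.02006802 0.43547031]
```

View pics/i.png

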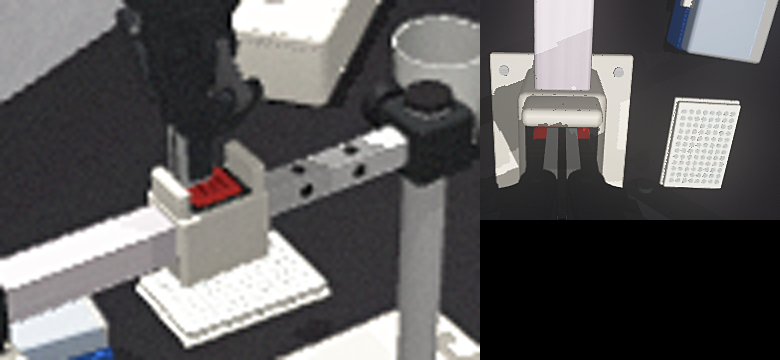

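The finger touches the outer guard at about 5 N, and the button is still down. I'll push on slowly.

Call:
{"name": "carry_out", "arguments": {"moves": [{"tx": 0,"ty": -0.001,"tz": 0.0,"rx": 0,"ry": 0,"rz": 0},{"tx": 0,"ty": -0.002,"tz": 0.0,"rx": 0,"ry": 0,"rz": 0},{"tx": 0,"ty": -0.003,"tz": 0.0,"rx": 0,"ry": 0,"rz": 0},{"tx": 0,"ty": -0.004,"tz": 0.0,"rx": 0,"ry": 0,"rz": 0},{"tx": 0,"ty": -0.005,"tz": 0.0,"rx": 0,"ry": 0,"rz": 0},{"tx": 0,"ty": -0.006,"tz": 0.0,"rx": 0,"ry": 0,"rz": 0},{"tx": 0,"ty": -0.007,"tz": 0.0,"rx": 0,"ry": 0,"rz": 0}]}}

```text
time: 11.65
eef_pos: [0.6256, 0.0266, 0.4355]
tool_rot: [3.083, -0.6, -0.001]
contact_force: [0.1, -5.0, -0.1]
opening: 0.002
```

Call:
{"name": "carry_out", "arguments": {"moves": [{"tx": 0,"ty": -0.0007,"tz": 0.0,"rx": 0,"ry": 0,"rz": 0},{"tx": 0,"ty": -0.0014,"tz": 0.0,"rx": 0,"ry": 0,"rz": 0},{"tx": 0,"ty": -0.002,"tz": 0.0,"rx": 0,"ry": 0,"rz": 0}]}}

```text
time: 12.02
eef_pos: [0.6264, 0.0284, 0.4356]
tool_rot: [3.083, -0.6, -0.0]
contact_force: [-1.7, -6.3, -1.6]
opening: 0.002
```

```bash
python3 look2.py pics/j.png;  python3 - <<'E'
from h import *
capture("top")
for c in("side","top","wrist"):
  for n in ("guard","outer_tube"): print(c,n,[(x["p"],np.round(x["centre"],4)) for x in place_of(c,n)[:2]])
E
```

```text
12.025 [-1.70084617 -6.32878457 -1.63054583] [0.62639202 0.02839572 0.43555158]
side guard [(0.89, array([0.6323, 0.0387, 0.2648])), (0.58, array([0.4753, 0.0318, 0.0032]))]
side outer_tube [(0.7, array([0.6225, 0.0209, 0.2237]))]
top guard [(0.79, array([0.628 , 0.0371, 0.259 ])), (0.21, array([ 0.72  , -0.4598, -0.0042]))]
top outer_tube [(0.67, array([0.6176, 0.0178, 0.2303]))]
wrist guard [(0.56, array([0.6323, 0.0427, 0.2604]))]
wrist outer_tube [(0.84, array([0.6186, 0.0268, 0.2289]))]
```

View pics/j.png

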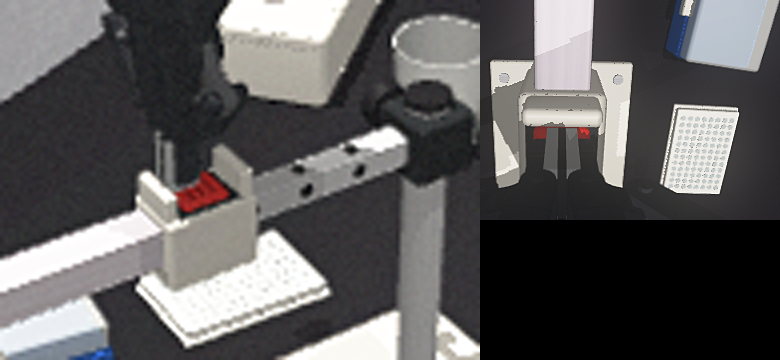

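Call:
{"name": "carry_out", "arguments": {"moves": [{"tx": 0,"ty": -0.0005,"tz": 0.0,"rx": 0,"ry": 0,"rz": 0},{"tx": 0,"ty": -0.001,"tz": 0.0,"rx": 0,"ry": 0,"rz": 0},{"tx": 0,"ty": -0.0015,"tz": 0.0,"rx": 0,"ry": 0,"rz": 0}]}}

```text
time: 12.85
eef_pos: [0.627, 0.0298, 0.4356]
tool_rot: [3.083, -0.6, -0.0]
contact_force: [-0.6, -5.0, 0.3]
opening: -0.0
```

```bash
cat > bt.py <<'E'
from h import *
import sys
o=get_obs();im=capture("wrist");cv2.imwrite(sys.argv[1],cv2.resize(im[220:300,220:340],None,fx=4,fy=4))
m=(im[:,:,2]>im[:,:,1].astype(int)+60)&(im[:,:,2]>im[:,:,0].astype(int)+60)
ys,xs=np.nonzero(m[220:320,230:330]);print(o["time"],o["contact_force"].round(1),o["eef_pos"].round(4),len(xs),(xs.min()+230,xs.max()+230,ys.min()+220,ys.max()+220) if len(xs) else 0)
E
python3 bt.py pics/k1.png
```

```text
12.85 [-0.6 -5.   0.3] [0.627  0.0298 0.4356] 265 (np.int64(254), np.int64(309), np.int64(257), np.int64(268))
```

View pics/k1.png

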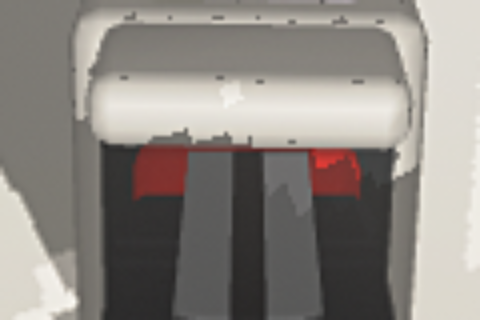

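Button still down: the red strip runs only from row 257 to 268. Continuing.

Call:
{"name": "carry_out", "arguments": {"moves": [{"tx": 0,"ty": -0.0005,"tz": 0.0,"rx": 0,"ry": 0,"rz": 0},{"tx": 0,"ty": -0.001,"tz": 0.0,"rx": 0,"ry": 0,"rz": 0},{"tx": 0,"ty": -0.0015,"tz": 0.0,"rx": 0,"ry": 0,"rz": 0}]}}

```text
time: 13.28
eef_pos: [0.6276, 0.0314, 0.4356]
tool_rot: [3.083, -0.6, -0.0]
contact_force: [-0.7, -4.8, -1.6]
opening: -0.0
```

```bash
python3 bt.py pics/k2.png
```

```text
13.275 [-0.7 -4.8 -1.6] [0.6276 0.0314 0.4356] 262 (np.int64(254), np.int64(309), np.int64(257), np.int64(268))
```

Call:
{"name": "carry_out", "arguments": {"moves": [{"tx": 0,"ty": -0.0005,"tz": 0.0,"rx": 0,"ry": 0,"rz": 0},{"tx": 0,"ty": -0.001,"tz": 0.0,"rx": 0,"ry": 0,"rz": 0},{"tx": 0,"ty": -0.0015,"tz": 0.0,"rx": 0,"ry": 0,"rz": 0}]}}

```text
time: 13.7
eef_pos: [0.6283, 0.0332, 0.4358]
tool_rot: [-3.083, 0.6, -0.0]
contact_force: [-0.5, -1.5, -0.8]
opening: -0.003
```

```bash
python3 bt.py pics/k3.png
```

```text
13.7 [-0.5 -1.5 -0.8] [0.6283 0.0332 0.4358] 262 (np.int64(253), np.int64(310), np.int64(256), np.int64(269))
```

```bash
python3 look2.py pics/l.png; python3 bt.py pics/k4.png
```

```text
13.75 [ 0.1961298  -1.84440628 -0.64115305] [0.62829594 0.0333314  0.43585365]
13.85 [-0.2 -0.2 -0.6] [0.6283 0.0334 0.4359] 286 (np.int64(253), np.int64(310), np.int64(256), np.int64(269))
```

View pics/l.png

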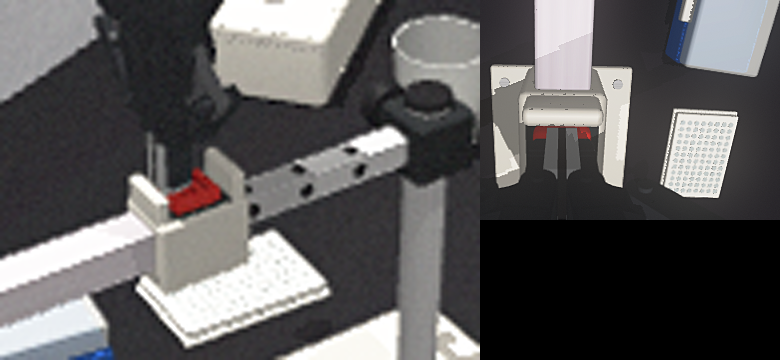

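View pics/k4.png

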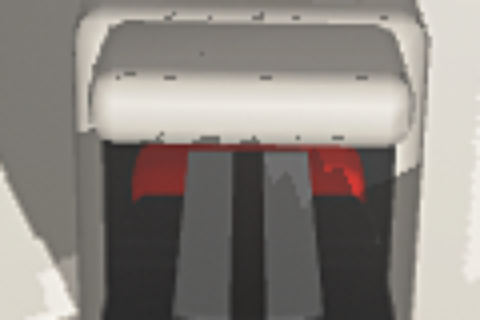

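The force dropped and the red button looks higher in both views. I'll back off the guard, lift clear and check.

Call:
{"name": "carry_out", "arguments": {"moves": [{"tx": 0,"ty": 0.002,"tz": 0.0,"rx": 0,"ry": 0,"rz": 0},{"tx": 0,"ty": 0.004,"tz": 0.0,"rx": 0,"ry": 0,"rz": 0},{"tx": 0,"ty": 0.004,"tz": -0.01,"rx": 0,"ry": 0,"rz": 0},{"tx": 0,"ty": 0.004,"tz": -0.04,"rx": 0,"ry": 0,"rz": 0},{"tx": 0,"ty": 0.004,"tz": -0.08,"rx": 0,"ry": 0,"rz": 0},{"tx": 0,"ty": 0.004,"tz": -0.08,"rx": 0,"ry": 0,"rz": 0}]}}

```text
time: 14.65
eef_pos: [0.6273, 0.0293, 0.5204]
tool_rot: [-3.082, 0.6, -0.012]
contact_force: [0.2, 0.2, -0.7]
opening: -0.0
```

```bash
python3 look2.py pics/m.png;  python3 - <<'E'
from h import *
capture("top")
for c in("side","top","wrist"):
  for n in ("guard","button_top"): print(c,n,[(x["p"],np.round(x["centre"],4)) for x in place_of(c,n)[:2]])
print(get_obs()["time"])
E
```

```text
14.65 [ 0.17523032  0.20493589 -0.67356508] [0.6273018  0.0292989  0.52041941]
side guard [(0.91, array([0.6322, 0.0437, 0.2623])), (0.54, array([ 8.049e-01,  2.000e-03, -2.000e-04]))]
side button_top [(0.67, array([0.6207, 0.0236, 0.2636]))]
top guard [(0.69, array([0.6329, 0.0402, 0.262 ]))]
top button_top [(0.44, array([0.6274, 0.0246, 0.2589]))]
wrist guard [(0.94, array([0.6343, 0.0471, 0.265 ])), (0.52, array([0.6304, 0.0233, 0.2627]))]
wrist button_top [(0.95, array([0.6273, 0.0286, 0.2613]))]
15.1
```

View pics/m.png

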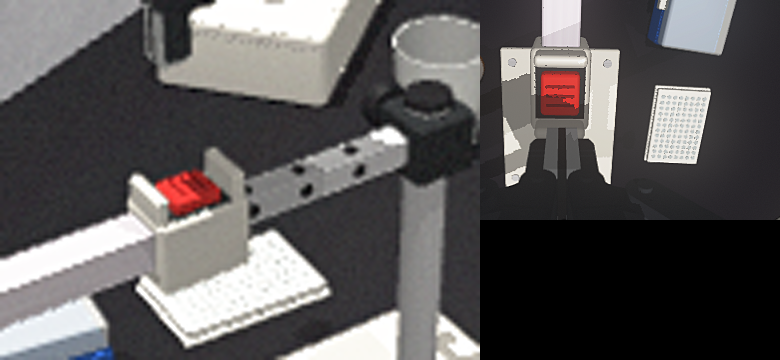

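Run:
```python
from h import *
a=cv2.imread("pics/a_side.png")[165:215,260:320];im=capture("side");b=im[172:222,243:303]
cv2.imwrite("pics/n.png",cv2.resize(np.hstack([a,b]),None,fx=6,fy=6,interpolation=cv2.INTER_CUBIC))
t=capture("top");a=cv2.imread("pics/a_top.png");cv2.imwrite("pics/n2.png",np.vstack([a[120:300,140:460],t[120:300,140:460]]))
w=capture("wrist");cal=get_calibration("wrist")
m=(w[:,:,2]>w[:,:,1].astype(int)+60)&(w[:,:,2]>w[:,:,0].astype(int)+60)
ys,xs=np.nonzero(m[180:300,230:330]);c=(xs.mean()+230,ys.mean()+180);p=atz("wrist",c,.259,cal);print(p, np.dot(p[:2]-[.6094,-.0116],[.375,.927]), xs.max()-xs.min(),ys.max()-ys.min())
```

```text
[0.62522302 0.02569929 0.259     ] 0.04051007173422967 39 44
```

View pics/n.png

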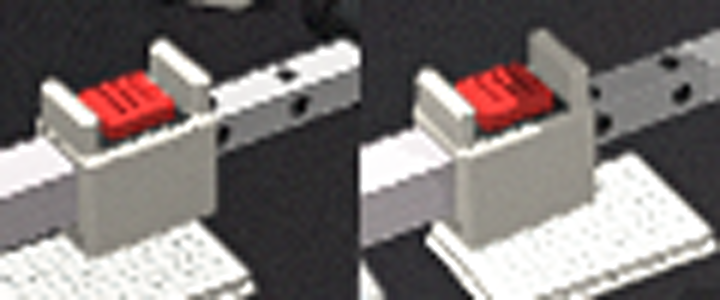

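View pics/n2.png

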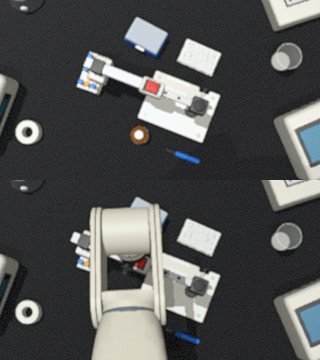

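Run:
```python
from plant import *
print(get_obs()["time"],get_obs()["contact_force"]); print(finish_job())
```

```text
15.25 [ 0.71447305  0.39567044 -0.28000091]
the job is handed in; nothing more can be done
None
```

I pressed the red button, slid the outer tube out one hole and handed the job in at 15.3 s. My checks show the tube about 40 mm out with the button raised.

- **Sliding:** The shut fingertips pressed the button with about 8 N and carried the tube out about 23 mm with it held down. I then let go and nudged the outer guard in small steps, at up to about 6.5 N.
- **Lock:** The pushing force dropped to almost nothing where the next hole should be. I then backed off and lifted the gripper clear.
- **Final position:** The wrist camera puts the button 40.5 mm further out, within the 36–44 mm expected. The networks' estimates varied by a few millimetres around that.
- **Button height:** In the side view it stands as high above the collar as it did at the start. That view is only good to about 1 mm.
- **Bystanders:** In the last pictures, the plate, beaker and label roll were where they started. The arm was blocking the top camera's view of the rack, tip box, bottle and marker, so I did not re-measure those. I felt no contact apart from the button and guard.
- **Not tested:** I did not tug the tube afterwards to confirm the lock mechanically.

One move was refused at the start for missing keys and had no effect.

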